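# Free the spin dryer's cover and hold it open

### The job

On the bench stands a small spin dryer with washed brass sleeves inside, whose cover may or may not be caught by a hidden latch: try the cover first with a light upward tug on its ball knob, without forcing it. Only if it is caught, press the release pedal at the front down to its stop and let it come up again. Lift the cover by its knob to about 60 degrees and finish holding it there by the knob, because it falls shut when let go; leave the things standing around the dryer where they are.

Things in the scene. Friction and masses are not known exactly. Their poses are not given: they have to be found in the camera images.
- spinner: bench spin dryer, fixed: grey housing 270 mm deep (x), 300 wide (y), 115 high; origin at the centre of its underside on the table, x from its front (pedal side, to the robot) to its rear (hinge side), y to its left, z up. A control column 52 mm wide runs along its left edge, 14 mm higher, of no use here. Cover, knob and pedal are centred on y = -30 mm of this frame
- cover_knob (a point): centre of the black ball knob, 32 mm diameter, on a thin stem near the cover's front edge; cover down, it is 85 mm in front of the housing's centre, 157 mm above the table, 26 mm above the cover's upper face. Pinched from above with the fingers closing along the housing's y, it turns between the pads as the cover swings. A free cover needs 2 to 3 N of lift here
- cover_hinge (a point): point on the cover's hinge line, on raised knuckles at its rear edge, 150 mm above the table and 120 mm behind the housing's centre; the hinge line runs along the housing's y. With the cover down the knob's centre is 205 mm in front of it and 7 mm above it, so lifting follows an arc of 205 mm radius; the hinge has no play, so a hand that leaves this arc feels it push sideways
- cover (a joint): angle of the aluminium cover (250 x 236 x 13 mm), rad: 0 down, growing as its front edge rises, 1.25 at its stop; it falls shut from anywhere unless held. If the hidden catch inside the front has hold of it, the knob rises only about 4 mm (0.02 rad) and then stops hard; if not, it just lifts. Whether it is caught cannot be seen. Once freed by the pedal it stays free
- pedal (a joint): angle of the release pedal, rad: 0 up, 0.25 at its stop; a spring brings it back up. It frees the catch only in the later part of its travel, so it must go to its stop. About 3 N at the pad starts it moving, 8 N holds it at the stop
- pedal_pad (a point): middle of the pedal's upper face: a steel plate with ribbed rubber tread, 90 mm wide (housing's y), 68 mm long, level when up, sticking out 70 mm from the housing's front, its face 81 mm above the table. It is hinged 72 mm behind this point, so this point goes down 18 mm to the stop. The housing's front face is 42 mm behind this point
- sleeve_a: bystander: loose brass sleeve standing to the left of the pedal, 20 mm diameter, 38 mm high; origin at the centre of its underside
- sleeve_b: bystander: loose brass sleeve standing to the right of the pedal, 20 mm diameter, 38 mm high; origin at the centre of its underside
- cup: bystander: steel cup in front of the housing's left corner, 46 mm diameter, 52 mm high; origin at the centre of its underside
- jar: bystander: white jar to the left of the housing, 56 mm diameter, 70 mm high; origin at the centre of its underside
- basket: bystander: dark spare basket to the left of the housing, 104 mm diameter, 70 mm high; origin at the centre of its underside
- driver: bystander: screwdriver lying in front of the housing, right of the pedal, 180 mm long; origin below the middle of its length
- block: bystander: black block with rows of brass sleeves to the right of the housing, 110 x 130 mm, 52 mm high; origin at the centre of its underside

How it is judged:
By the outcome, as a careful person would: the job done as asked, in the order asked, and still so for the second after the job is handed in, while the arm keeps its last pose, push and grip.
It also fails if it takes over 56 s, if anything falls off the work surface, if the arm or the gripper's body presses on something with over 40 N, if the wrist force passes 120 N, or if a joint passes its speed limit or range.

### The arm

A 6-joint arm with a two-finger parallel gripper is mounted at the origin on the work surface. World frame = base frame: x ahead of the robot, y to its left, z up, the work surface at z = 0. Lengths are in m, angles in degrees, forces in N, time in s.
With the tool pointing down it reaches from about 0.3 to 0.775 m from the base axis. Payload 14.6 kg.
Tool frame: the origin (TCP) lies between the finger pads; the fingertips stand 22 mm ahead of it and the grasp point (between the pads) lies 3 mm ahead of it (env.tcp_to_tips is the distance from the TCP to the fingertips, in m); z points along the fingers, y is the line along which they close (so a half turn about z gives the same grasp; the last joint's range is limited). The gripper opens to 94 mm and grips with 3 to 60 N. Pads are 16 mm wide; open, the fingers measure 119 mm over their backs; the gripper's body (75 mm by 177 mm) begins 78 mm behind the grasp point.
Start: joints at [-75.608, 17.183, 87.147, -0, 75.671, -3.816], TCP at [0.172, -0.522, 0.189] pointing down, gripper open.
Joint ranges: [-173.82, 173.82], [-45.26, 126.66], [13.44, 144.39], [-59.66, 239.66], [0, 175.72], [-146.38, 146.38]. Speed limits (degrees/s): [127.2, 127.2, 147.25, 180, 180, 180].

### API

Orientations are given as a 3x3 rotation matrix whose columns are the frame's x, y, z axes.
In Python, from workcell import env gives the robot as it stands.
- The arm moves only by the tool move_arm, never from a script. Its argument "commands" is text: rows parted by semicolons, each of 5 numbers parted by spaces: the finger opening in mm, from 0 to 94, then the shift along the tool's x, y, z in fractions of the full range, 1 being 600 mm, then the turn about the tool's z in parts of the range, where 1.0 means pi rad. A call has 1 to 20 rows; each row is the pose to reach, as a shift and turn from the pose commanded when the call began, along the tool's axes at that moment; what a row does not reach only later rows make up. A row lasts 1/10 s, in which the tool goes at most 50 mm and 8.59 degrees, less where a joint would pass 70% of its speed; a pose out of reach is approached as far as the arm can. No shift or turn number may pass 1 either way. A call with a gripper value outside its range is refused whole. The fingers move at their own pace and stop on an object; the grip force is fixed at half the most. Time passes only in rows, so rows that repeat a pose let the fingers close. It gives the time, the measured TCP pose, the force, the opening and the grip force at its end, in the units of the state.
- env.state(): the state, without advancing time (a new reading comes with each control period).
- env.capture(name): name is "scene" or "top" or "wrist"; returns a dict with "img" (420x560x3 uint8, red, green, blue), "mtx" (3x3 intrinsics, pixels), "world_from_camera" (4x4, takes a point from camera to world coordinates). Camera axes: x right, y up, looking along -z (the intrinsics and any distortion apply to the point x, -y, -z); pixel columns grow to the right and rows downward; lengths in m; the calibration is good to about 2 mm. A picture is of the moment at which its call begins. There is no depth.
- env.sign_off(): hands the job in; it is judged then, once.
Trained networks look in a picture, given as the dict that the camera call returned (one of the last four; its "shot" number tells which), for a name from the list of things; names that differ only in an ending like _2 or _b are one class to them, and where a whole thing is asked for, a point or a joint stands for the part that bears it (a point fixed in the world has none). Each returns a list of dicts, best first, with "score" (0 to 1); they miss things now and then, are a little off and sometimes report something else, mostly with a low value. They report only what shows in the picture. A call takes as long as a camera call.
- env.spot_in(picture, thing): "rect" ([left, top, right, bottom] as shares, 0 to 1, of the picture: columns of its width, rows of its height, round what is visible of it).
- env.spot_point(picture, thing): "xy" ([column, row] as shares, 0 to 1, of the picture: columns of its width, rows of its height: a listed point, or the origin of a listed thing).
The state is a dict: "time_s": time; "joints": joint angles; "qd": joint speeds; "tau": joint torques, N m; "tcp_pos": TCP position; "orientation": TCP orientation; "ft_force": force on the tool from outside, world axes, zero at the start; "ft_torque": the same for the moment, N m; "width": finger opening in m; "finger_force": force on a finger pad.
Only numpy, scipy, OpenCV 4.12 (cv2) and the standard library are available. Lean on these libraries where they do the work, as an engineer would, in place of code of your own. Each camera call takes 0.05 s, during which the arm holds its last target. There are 200 camera calls.

## Working session

There is one attempt and no reset: what is moved stays moved. The work goes in short steps, Python scripts to look and compute and a tool call to move; the robot and the scene stay as the last step left them, time stands still between calls to the robot, and variables do not carry over. Pictures are saved under pics/ and viewed, at most 10 in all, crops included, and the job is handed in when it is done.

Besides the shell and the picture viewer there is one more tool, called after ">>>" as name(argument=value, ...), one argument or row to a line, values as JSON. move_arm: Moves the arm, as the interface text tells. Its arguments: {"type":"object","properties":{"commands":{"type":"string"}},"required":["commands"]}

```bash
mkdir -p pics && cat > h.py <<'E'
import numpy as np, cv2
from workcell import env
def ray(p,xy):
    h,w=p["img"].shape[:2]; K=np.array(p["mtx"]); T=np.array(p["world_from_camera"])
    q=np.linalg.solve(K,[xy[0]*w,xy[1]*h,1]); d=T[:3,:3]@[q[0],-q[1],-q[2]]
    return T[:3,3],d/np.linalg.norm(d)
def atz(p,xy,z):
    o,d=ray(p,xy); return o+d*(z-o[2])/d[2]
def tri(rs):
    A=sum(np.eye(3)-np.outer(d,d) for o,d in rs); b=sum((np.eye(3)-np.outer(d,d))@o for o,d in rs)
    return np.linalg.solve(A,b)
def save(p,n): cv2.imwrite(f"pics/{n}.png",p["img"][:,:,::-1])
np.set_printoptions(precision=4,suppress=True)
E
python3 - <<'E'
from h import *
s=env.state(); print(s["time_s"],s["tcp_pos"],s["orientation"])
Z={"cover_knob":.157,"cover_hinge":.15,"pedal_pad":.081,"spinner":0}
R={}
for c in ("scene","top"):
    p=env.capture(c); save(p,c+"0"); print(c,np.array(p["world_from_camera"])[:3,3])
    for n,z in Z.items():
        for r in env.spot_point(p,n)[:2]:
            print(c,n,round(r["score"],2),np.round(r["xy"],3),atz(p,r["xy"],z))
        r=env.spot_point(p,n)
        if r: R.setdefault(n,[]).append(ray(p,r[0]["xy"]))
for n in R:
    if len(R[n])>1: print(n,tri(R[n]))
E
```

```text
0.0 [ 0.1718 -0.5222  0.1882] [[ 0.9499  0.3124 -0.0003]
 [ 0.3124 -0.9499  0.0011]
 [ 0.0001 -0.0012 -1.    ]]
scene [1.155  0.011  1.1013]
scene cover_knob 0.84 [0.416 0.474] [ 0.5506 -0.0257  0.157 ]
scene cover_hinge 0.87 [0.369 0.657] [ 0.7346 -0.0869  0.15  ]
scene pedal_pad 0.55 [0.434 0.443] [ 0.4658 -0.0016  0.081 ]
scene spinner 0.74 [0.429 0.626] [ 0.6385 -0.0194  0.    ]
top [0.3733 0.0985 1.0964]
top cover_knob 0.61 [0.612 0.536] [ 0.5431 -0.0311  0.157 ]
top cover_hinge 0.94 [0.646 0.324] [ 0.7417 -0.0864  0.15  ]
top pedal_pad 0.76 [0.589 0.637] [ 0.4618 -0.0071  0.081 ]
top spinner 0.95 [0.589 0.48 ] [ 0.6309 -0.0242  0.    ]
cover_knob [ 0.5448 -0.0291  0.1489]
cover_hinge [ 0.7384 -0.0854  0.1584]
pedal_pad [ 0.4625 -0.0046  0.0769]
spinner [ 0.6335 -0.0225 -0.0098]
```

View pics/scene0.png

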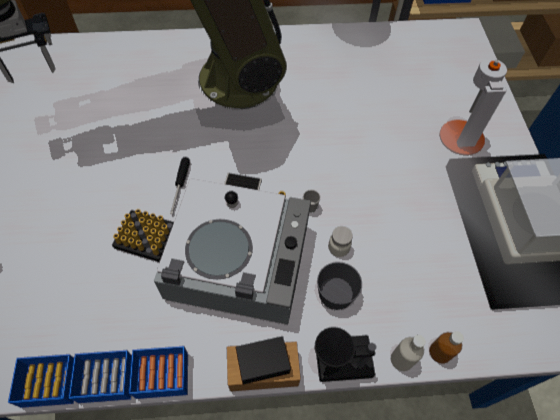

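View pics/top0.png

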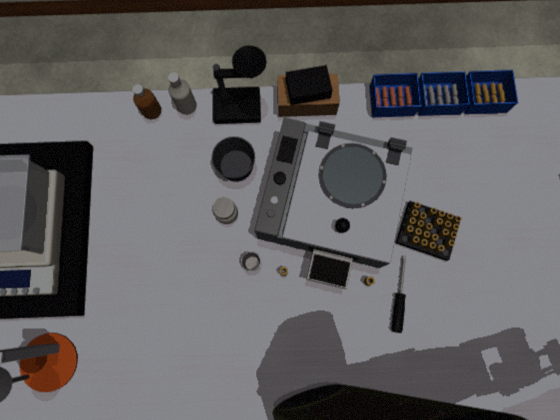

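The scene picture shows the knob at about (231,198), with the pedal in front at (243,182). The top picture has the knob at (342,226), the pedal at (330,268) and the hinge knuckles at (326,127) and (397,143). The network points match these. The dryer is yawed about -16°.

Next I'll fit the rigid pose and work out the move above the knob.

```bash
cat >> h.py <<'E'
from scipy.optimize import least_squares
M={"cover_knob":[-.085,-.03,.157],"cover_hinge":[.12,-.03,.15],"pedal_pad":[-.177,-.03,.081],"spinner":[0,0,0]}
def pts(v):
    c,s=np.cos(v[2]),np.sin(v[2]); return lambda q:np.array([v[0]+c*q[0]-s*q[1],v[1]+s*q[0]+c*q[1],q[2]])
def fit(obs):
    def f(v):
        P=pts(v); return np.concatenate([np.cross(d,P(M[n])-o) for n,o,d in obs])*1000
    r=least_squares(f,[.63,-.02,-.28],loss="soft_l1",f_scale=3); return r.x,r
def look(cams,skip=()):
    obs=[]
    for c in cams:
        p=env.capture(c)
        for n in M:
            if (c,n) in skip: continue
            r=env.spot_point(p,n)
            if r and r[0]["score"]>.3: obs.append((n,*ray(p,r[0]["xy"])))
        yield_last=p
    return obs,p
def shift(target):
    s=env.state(); R=np.array(s["orientation"]); return R.T@(np.array(target)-s["tcp_pos"])*1000
E
python3 - <<'E'
from h import *
obs,_=look(("scene","top"))
v,r=fit(obs); print(v,np.degrees(v[2])); print(np.linalg.norm(r.fun.reshape(-1,3),axis=1))
P=pts(v)
for n in M: print(n,P(M[n]))
k=P(M["cover_knob"]); print(shift([k[0]-.03,k[1],.30]))
E
```

```text
[ 0.6345 -0.0264 -0.2846] -16.309210560812765
[ 1.7968  7.1768  4.7265  9.3995 10.1984  4.2596  2.8639  2.5304]
cover_knob [ 0.5445 -0.0313  0.157 ]
cover_hinge [ 0.7412 -0.0889  0.15  ]
pedal_pad [ 0.4562 -0.0055  0.081 ]
spinner [ 0.6345 -0.0264  0.    ]
[ 478.9474 -359.4743 -111.2566]
```

The manual's scale: shifts go in shares of 600 mm and turns go in shares of pi rad. Converting my numbers, 479 mm / 600 = 0.7983, -359 mm / 600 = -0.5983, 34.5 degrees / 180 = 0.1917.

>>> move_arm(
  commands="94 0.0333 -0.025 -0.0667 0; 94 0.0833 -0.0617 -0.1333 0.0222; 94 0.1417 -0.1083 -0.1833 0.0444; 94 0.2083 -0.1567 -0.1833 0.0778; 94 0.275 -0.2067 -0.1833 0.1111; 94 0.3417 -0.2567 -0.1833 0.1444; 94 0.4083 -0.3067 -0.1833 0.1778; 94 0.475 -0.3567 -0.1833 0.1917; 94 0.5417 -0.4067 -0.1833 0.1917; 94 0.6083 -0.4567 -0.1833 0.1917; 94 0.675 -0.5067 -0.1833 0.1917; 94 0.7417 -0.5567 -0.1833 0.1917; 94 0.7983 -0.5983 -0.1833 0.1917; 94 0.7983 -0.5983 -0.1833 0.1917; 94 0.7983 -0.5983 -0.1833 0.1917; 94 0.7983 -0.5983 -0.1833 0.1917",
)

```text
time_s: 3.0
tcp_pos: [0.5143, -0.0325, 0.2988]
orientation: [[0.96, -0.281, -0.0], [-0.281, -0.96, -0.0], [0.0, 0.0, -1.0]]
ft_force: [-0.2, 0.4, 0.4]
width: 0.0938
finger_force: 0.0
```

```bash
python3 - <<'E'
from h import *
s=env.state(); print(s["time_s"],s["tcp_pos"],s["orientation"],s["joints"],s["ft_force"])
p=env.capture("wrist"); save(p,"w1")
for n in M:
    for r in env.spot_point(p,n)[:1]: print(n,r["score"],np.array(r["xy"])*[560,420],atz(p,r["xy"],M[n][2]))
E
```

```text
3.0 [ 0.5143 -0.0325  0.2988] [[ 0.9596 -0.2812 -0.    ]
 [-0.2812 -0.9596 -0.0002]
 [ 0.      0.0002 -1.    ]] [-7.6851  9.2117 82.439  -0.0089 88.3492 98.6494] [-0.1716  0.4033  0.3996]
cover_knob 0.9 [271.88  172.998] [ 0.5419 -0.0292  0.157 ]
pedal_pad 0.77 [273.896 228.396] [ 0.4537 -0.0032  0.081 ]
spinner 0.88 [256.816 106.008] [ 0.6312 -0.0262  0.    ]
```

View pics/w1.png

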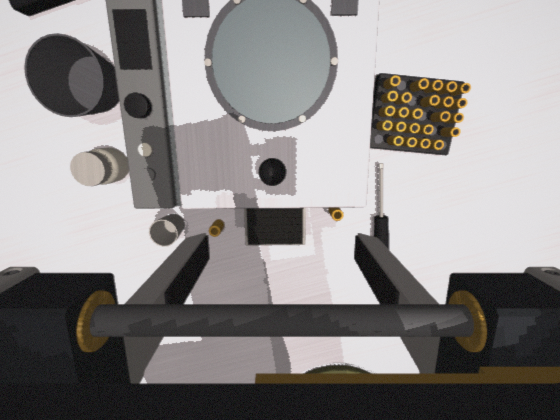

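The wrist view shows the knob at (272,172), with the pedal at (274,228) and sleeves on either side of it at (216,228) and (337,214). The housing lines up with the tool. I'll refit with this view included and go down on the knob.

```bash
python3 - <<'E'
from h import *
obs,p=look(("scene","top","wrist"),skip={("scene","spinner")})
v,r=fit(obs); print(v,np.degrees(v[2])); print(np.linalg.norm(r.fun.reshape(-1,3),axis=1))
P=pts(v); k=P(M["cover_knob"])
for n in M: print(n,P(M[n]))
print("tri knob",tri([(o,d) for n,o,d in obs if n=="cover_knob"]),"tri pedal",tri([(o,d) for n,o,d in obs if n=="pedal_pad"]))
print(shift([k[0],k[1],.16]))
E
```

```text
[ 0.635  -0.0237 -0.2847] -16.31198476755785
[4.0529 3.175  6.3812 5.2513 6.3473 6.4704 4.2194 0.8629 1.4032]
cover_knob [ 0.545  -0.0286  0.157 ]
cover_hinge [ 0.7417 -0.0862  0.15  ]
pedal_pad [ 0.4567 -0.0027  0.081 ]
spinner [ 0.635  -0.0237  0.    ]
tri knob [ 0.5464 -0.0288  0.1576] tri pedal [ 0.4579 -0.0032  0.0897]
[ 28.2072 -11.5102 138.7255]
```

Scaled: 75 mm / 600 = 0.125, 40 mm / 600 = 0.0667.

>>> move_arm(
  commands="94 0.0233 -0.0083 0.0667 0; 94 0.0467 -0.0167 0.125 0; 94 0.0467 -0.0167 0.125 0; 94 0.0467 -0.0167 0.125 0",
)

```text
time_s: 4.35
tcp_pos: [0.5442, -0.03, 0.2246]
orientation: [[0.96, -0.28, -0.0], [-0.28, -0.96, 0.0], [-0.0, 0.0, -1.0]]
ft_force: [0.7, 0.6, 0.4]
width: 0.0937
finger_force: 0.0
```

```bash
python3 - <<'E'
from h import *
p=env.capture("wrist"); save(p,"w2"); s=env.state(); print(s["tcp_pos"],s["ft_force"])
for n in ("cover_knob","pedal_pad"):
    for r in env.spot_point(p,n)[:1]:
        q=atz(p,r["xy"],M[n][2]); print(n,r["score"],np.array(r["xy"])*[560,420],q,shift([*q[:2],.16]))
E
```

```text
[ 0.5445 -0.0301  0.2256] [-0.3038 -0.7416  0.4797]
cover_knob 0.7 [283.192 214.62 ] [ 0.5411 -0.0307  0.157 ] [-3.452   1.5656 66.0033]
pedal_pad 0.62 [280.784 265.986] [ 0.4573 -0.0037  0.081 ] [-91.5299  -0.8101  65.7051]
```

View pics/w2.png

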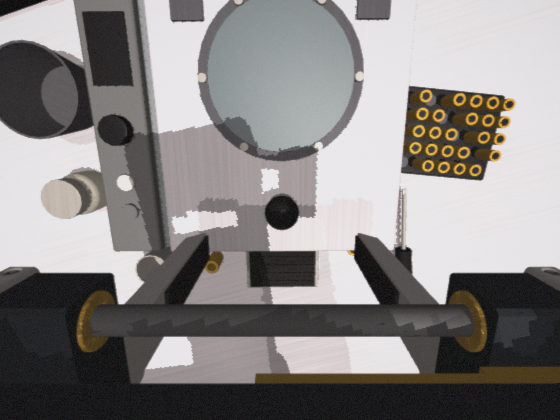

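The knob sits at (282,212), centred between the fingers. I'll go down and close on it.

Scaled: 65 mm / 600 = 0.1083, 60 mm / 600 = 0.1.

>>> move_arm(
  commands="94 -0.0017 0 0.0583 0; 94 -0.0017 0 0.1 0; 94 -0.0017 0 0.1083 0; 94 -0.0017 0 0.1083 0; 30 -0.0017 0 0.1083 0; 10 -0.0017 0 0.1083 0; 10 -0.0017 0 0.1083 0; 10 -0.0017 0 0.1083 0; 10 -0.0017 0 0.1083 0; 10 -0.0017 0 0.1083 0; 10 -0.0017 0 0.1083 0; 10 -0.0017 0 0.1083 0",
)

```text
time_s: 5.7
tcp_pos: [0.5434, -0.0297, 0.1588]
orientation: [[0.96, -0.281, 0.0], [-0.281, -0.96, 0.0], [0.0, -0.0, -1.0]]
ft_force: [-0.1, -0.2, -0.1]
width: 0.0336
finger_force: 0.0
```

>>> move_arm(
  commands="10 0 0 0 0; 10 0 0 0 0; 10 0 0 0 0",
)

```text
time_s: 6.0
tcp_pos: [0.5434, -0.0297, 0.1587]
orientation: [[0.96, -0.281, -0.0], [-0.281, -0.96, 0.0], [-0.0, -0.0, -1.0]]
ft_force: [0.5, -0.1, -0.7]
width: 0.0111
finger_force: 0.0
```

```bash
python3 - <<'E'
from h import *
a=env.capture("scene"); b=env.capture("wrist"); t=env.capture("top")
s=env.state(); print(s["width"],s["finger_force"],s["ft_force"])
def crop(p,x,y,w,h,k): return cv2.resize(p["img"][y:y+h,x:x+w],None,fx=k,fy=k,interpolation=cv2.INTER_CUBIC)
c=np.hstack([crop(a,180,140,130,100,3),crop(b,200,150,130,100,3)])
cv2.imwrite("pics/c3.png",c[:,:,::-1])
for p in (a,b,t):
    for r in env.spot_point(p,"cover_knob")[:2]: print(r["score"],np.array(r["xy"])*[560,420],atz(p,r["xy"],.157))
E
```

```text
0.010346344867444979 0.0 [ 0.3066  0.4774 -0.1108]
0.79 [229.712 199.416] [ 0.5515 -0.0328  0.157 ]
0.6 [178.024 189.798] [ 0.5173 -0.1511  0.157 ]
0.66 [283.416 236.712] [ 0.5427 -0.0309  0.157 ]
```

View pics/c3.png

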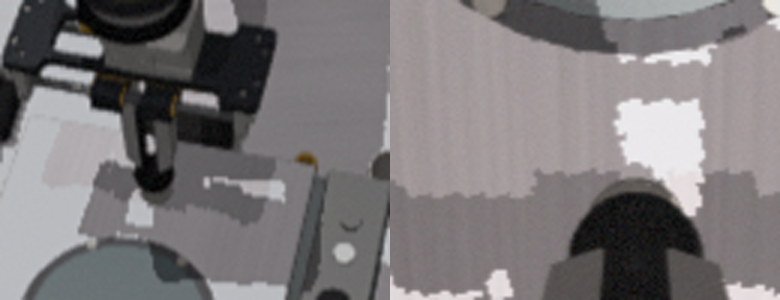

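```bash
python3 - <<'E'
from h import *
s=env.state(); R=np.array(s["orientation"]); t=np.array(s["tcp_pos"]); print(t,env.tcp_to_tips)
def proj(p,X):
    T=np.array(p["world_from_camera"]); q=T[:3,:3].T@(np.array(X)-T[:3,3]); u=np.array(p["mtx"])@[q[0],-q[1],-q[2]]; return u[:2]/u[2]
out=[]
for c in ("scene","wrist"):
    p=env.capture(c); im=p["img"].copy(); print(c,np.array(p["world_from_camera"])[:3,3])
    k=8
    big=cv2.resize(im,None,fx=k,fy=k,interpolation=cv2.INTER_CUBIC)
    for off,col in ((.022,(255,0,0)),(.003,(0,255,0)),(-.02,(0,0,255))):
        u=proj(p,t+R@[0,0,off]); print(off,u); cv2.circle(big,tuple(int(a) for a in u*k),5,col,-1)
    u=proj(p,t+R@[0,0,.01]); x,y=(u*k).astype(int); out.append(big[y-280:y+280,x-195:x+195])
cv2.imwrite("pics/c4.png",np.hstack(out)[:,:,::-1])
E
```

```text
[ 0.5434 -0.0297  0.1587] 0.022
scene [1.155  0.011  1.1013]
0.022 [231.479  201.0596]
0.003 [230.9726 196.6586]
-0.02 [230.3396 191.1571]
wrist [ 0.6123 -0.0497  0.3541]
0.022 [281.5623 227.2127]
0.003 [281.5822 235.6221]
-0.02 [281.6116 248.0077]
```

View pics/c4.png

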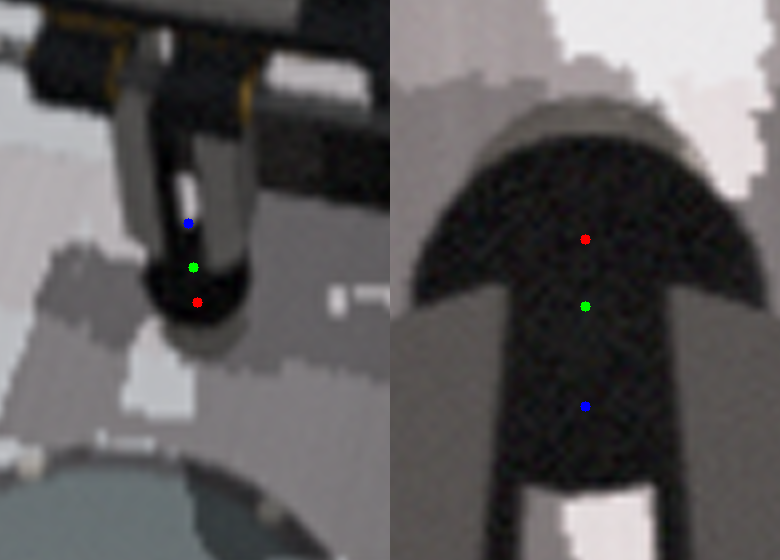

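The picture shows the black ball centred on the grasp point, at about (590,313) in the right crop. The grey fingers close in over its upper part and end near row 285. That is higher than the expected tip (red dot), so the fingers seem to have closed above the ball. I'll check the distances with numbers.

```bash
python3 - <<'E'
from h import *
p=env.capture("wrist"); T=np.array(p["world_from_camera"]); K=np.array(p["mtx"]); print(K)
s=env.state(); R=np.array(s["orientation"]); t=np.array(s["tcp_pos"])
print("cam in tool",R.T@(T[:3,3]-t)*1000, "axis in tool",R.T@-T[:3,2])
dep=lambda X:-(T[:3,:3].T@(X-T[:3,3]))[2]
for o in (.022,.003,-.02,-.04): print(o,dep(t+R@[0,0,o]))
# ball depth from size
print("ball depth by 44px",K[0,0]*.032/44)
# w2 tips gap: inner edges 208..357 at opening 93.7
print("tip depth from w2 gap",K[0,0]*.0937/150)
h,w=420,560
o=p["world_from_camera"]
for row in (225,233,237):
    O,d=ray(p,[281.5/w,row/h]); o2=R.T@(O-t); d2=R.T@d
    k=(8e-3-o2[0])/d2[0]; print(row,"x=+8 ->",(o2+k*d2)*1000); k=(-8e-3-o2[0])/d2[0]; print(row,"x=-8 ->",(o2+k*d2)*1000)
print(s["width"],s["finger_force"],s["time_s"])
E
```

```text
[[296.1272   0.     281.2972]
 [  0.     296.1272 207.4972]
 [  0.       0.       1.    ]]
cam in tool [  71.6913   -0.1602 -195.3712] axis in tool [-0.2494 -0.0002  0.9684]
0.022 0.2283815045975777
0.003 0.209981696529034
-0.02 0.1877082446565863
-0.04 0.16834002563706663
ball depth by 44px 0.21536520383807858
tip depth from w2 gap 0.18498076299658966
225 x=+8 -> [ 8.     -0.0644  2.7405]
225 x=-8 -> [-8.     -0.0404 52.5084]
233 x=+8 -> [  8.      -0.0731 -14.1247]
233 x=-8 -> [-8.     -0.0512 31.4065]
237 x=+8 -> [  8.      -0.077  -21.6004]
237 x=-8 -> [-8.     -0.0561 22.0528]
0.009773742179358223 0.0 6.45
```

Both the ball's size and the finger gap put the fingertips well short of the stated length, about 10 mm above the ball. I'll open, then go down in small guarded steps and watch the force.

Scaled: 5 mm / 600 = 0.0083, 3 mm / 600 = 0.005.

>>> move_arm(
  commands="60 0 0 0 0; 60 0 0 0 0; 60 0 0 0 0; 60 0 0 0 0; 60 0 0 0 0; 60 0 0 0 0; 60 0 0 0.005 0; 60 0 0 0.0083 0; 60 0 0 0.0083 0",
)

```text
time_s: 7.35
tcp_pos: [0.5432, -0.0297, 0.1533]
orientation: [[0.96, -0.281, -0.001], [-0.281, -0.96, 0.0], [-0.001, 0.0, -1.0]]
ft_force: [-0.2, -0.7, 0.1]
width: 0.0599
finger_force: 0.0
```

Scaled: 2 mm / 600 = 0.0033.

>>> move_arm(
  commands="60 0 0 0.0033 0; 60 0 0 0.0033 0",
)

```text
time_s: 7.55
tcp_pos: [0.5433, -0.0297, 0.1515]
orientation: [[0.96, -0.281, -0.0], [-0.281, -0.96, 0.0], [-0.0, 0.0, -1.0]]
ft_force: [0.9, -0.8, -0.0]
width: 0.0598
finger_force: 0.0
```

Scaled: 2 mm / 600 = 0.0033.

>>> move_arm(
  commands="60 0 0 0.0033 0; 60 0 0 0.0033 0",
)

```text
time_s: 7.75
tcp_pos: [0.5433, -0.0297, 0.1495]
orientation: [[0.96, -0.281, -0.0], [-0.281, -0.96, 0.0], [-0.0, 0.0, -1.0]]
ft_force: [-0.1, 0.0, 0.0]
width: 0.0601
finger_force: 0.0
```

There's no contact, though the stated tips would already be inside the cover. So the fingers really are shorter than stated. I'll go further down.

>>> move_arm(
  commands="60 0 0 0.005 0; 60 0 0 0.0083 0; 60 0 0 0.0083 0",
)

```text
time_s: 8.05
tcp_pos: [0.5433, -0.0297, 0.1444]
orientation: [[0.96, -0.281, -0.001], [-0.281, -0.96, 0.0], [-0.001, 0.0, -1.0]]
ft_force: [-0.4, -0.2, -0.6]
width: 0.0599
finger_force: 0.0
```

Scaled: 5 mm / 600 = 0.0083, 3 mm / 600 = 0.005.

>>> move_arm(
  commands="60 0 0 0.005 0; 60 0 0 0.0083 0; 60 0 0 0.0083 0",
)

```text
time_s: 8.35
tcp_pos: [0.5433, -0.0297, 0.1394]
orientation: [[0.96, -0.281, -0.001], [-0.281, -0.96, 0.0], [-0.001, 0.0, -1.0]]
ft_force: [0.8, -0.1, 0.2]
width: 0.0601
finger_force: 0.0
```

```bash
python3 - <<'E'
from h import *
s=env.state(); print(s["tcp_pos"],s["ft_force"],s["width"])
p=env.capture("wrist"); a=env.capture("scene")
f=lambda im,x,y,w,h,k: cv2.resize(im[y:y+h,x:x+w],None,fx=k,fy=k,interpolation=cv2.INTER_CUBIC)
c=np.hstack([f(a["img"],196,160,78,112,5),f(p["img"],203,180,156,224,2.5)]) if 0 else np.hstack([f(a["img"],196,165,65,80,6),f(p["img"],216,185,130,160,3)])
cv2.imwrite("pics/c5.png",c[:,:,::-1])
E
```

```text
[ 0.5433 -0.0297  0.1394] [ 0.7548 -0.1415  0.2476] 0.060124200407736396
```

View pics/c5.png

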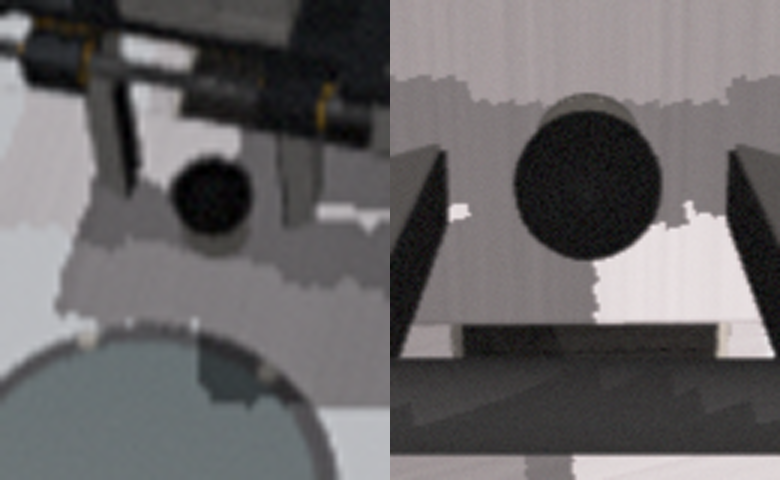

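The picture now shows the ball centred between the open fingertips: ball at (588,185), tips spanning rows 150-215 with the gap from 448 to 728, all at the same depth. The tips are level with the ball's centre, so I need about 16 mm more.

Scaled: 12 mm / 600 = 0.02, 11 mm / 600 = 0.0183.

>>> move_arm(
  commands="60 0 0 0.0067 0; 60 0 0 0.0133 0; 60 0 0 0.0183 0; 60 0 0 0.02 0; 60 0 0 0.02 0",
)

```text
time_s: 8.95
tcp_pos: [0.5433, -0.0297, 0.1275]
orientation: [[0.96, -0.281, -0.0], [-0.281, -0.96, 0.0], [-0.0, 0.0, -1.0]]
ft_force: [-0.3, -0.6, 0.1]
width: 0.06
finger_force: 0.0
```

Scaled: 4 mm / 600 = 0.0067, 2 mm / 600 = 0.0033.

>>> move_arm(
  commands="60 0 0 0.0033 0; 60 0 0 0.0067 0; 60 0 0 0.0067 0; 40 0 0 0.0067 0; 20 0 0 0.0067 0; 20 0 0 0.0067 0; 20 0 0 0.0067 0; 20 0 0 0.0067 0; 20 0 0 0.0067 0",
)

```text
time_s: 9.85
tcp_pos: [0.5434, -0.0299, 0.1238]
orientation: [[0.96, -0.281, -0.0], [-0.281, -0.96, -0.0], [0.0, 0.0, -1.0]]
ft_force: [-0.5, -1.3, 0.9]
width: 0.0305
finger_force: 30.0
```

Gripped at 30 N. Now the light tug: small lifts with force checks.

Scaled: -3 mm / 600 = -0.005, -2 mm / 600 = -0.0033.

>>> move_arm(
  commands="20 0 0 -0.0017 0; 20 0 0 -0.0033 0; 20 0 0 -0.005 0; 20 0 0 -0.005 0",
)

```text
time_s: 10.25
tcp_pos: [0.5435, -0.0298, 0.1269]
orientation: [[0.96, -0.281, 0.0], [-0.281, -0.96, -0.0], [0.0, 0.0, -1.0]]
ft_force: [0.9, -4.5, -2.4]
width: 0.0304
finger_force: 30.0
```

Scaled: -2 mm / 600 = -0.0033, -1 mm / 600 = -0.0017.

>>> move_arm(
  commands="20 0 0 -0.0017 0; 20 0 0 -0.0033 0; 20 0 0 -0.0033 0",
)

```text
time_s: 10.55
tcp_pos: [0.5436, -0.0299, 0.129]
orientation: [[0.96, -0.281, 0.001], [-0.281, -0.96, -0.0], [0.001, 0.0, -1.0]]
ft_force: [3.0, -4.4, -2.7]
width: 0.0306
finger_force: 30.0
```

Scaled: -2 mm / 600 = -0.0033, -1 mm / 600 = -0.0017.

>>> move_arm(
  commands="20 0 0 -0.0017 0; 20 0 0 -0.0033 0; 20 0 0 -0.0033 0",
)

```text
time_s: 10.85
tcp_pos: [0.5437, -0.0299, 0.131]
orientation: [[0.96, -0.281, 0.001], [-0.281, -0.96, -0.0], [0.001, 0.0, -1.0]]
ft_force: [4.3, -4.3, -2.3]
width: 0.0306
finger_force: 30.0
```

Scaled: -2 mm / 600 = -0.0033, -1 mm / 600 = -0.0017.

>>> move_arm(
  commands="20 0 0 -0.0017 0; 20 0 0 -0.0033 0; 20 0 0 -0.0033 0",
)

```text
time_s: 11.15
tcp_pos: [0.5439, -0.0299, 0.133]
orientation: [[0.96, -0.281, 0.001], [-0.281, -0.96, -0.0], [0.001, 0.0, -1.0]]
ft_force: [4.9, -4.5, -2.1]
width: 0.0304
finger_force: 30.0
```

The knob rose 9 mm with only about 2.5 N of load, well past the 4 mm catch limit. The cover is free, so no pedal. I'll follow the 205 mm arc.

Scaled: -33.6 mm / 600 = -0.056, 1.4 mm / 600 = 0.0023.

>>> move_arm(
  commands="20 0.0013 0 -0.0067 0; 20 0.0023 0 -0.015 0; 20 0.0037 0 -0.0242 0; 20 0.005 0 -0.0327 0; 20 0.0072 0 -0.0442 0; 20 0.01 0 -0.056 0; 20 0.01 0 -0.056 0",
)

```text
time_s: 11.85
tcp_pos: [0.5493, -0.0314, 0.1674]
orientation: [[0.96, -0.281, 0.0], [-0.281, -0.96, -0.0], [0.0, -0.0, -1.0]]
ft_force: [-3.2, -4.3, -2.6]
width: 0.0306
finger_force: 30.0
```

Scaled: -59.1 mm / 600 = -0.0985, -49.8 mm / 600 = -0.083.

>>> move_arm(
  commands="20 0.0043 0 -0.0173 0; 20 0.01 0 -0.0343 0; 20 0.0165 0 -0.0508 0; 20 0.0238 0 -0.0672 0; 20 0.032 0 -0.083 0; 20 0.0412 0 -0.0985 0; 20 0.0412 0 -0.0985 0",
)

```text
time_s: 12.55
tcp_pos: [0.5737, -0.0384, 0.2269]
orientation: [[0.96, -0.281, 0.002], [-0.281, -0.96, 0.0], [0.002, -0.001, -1.0]]
ft_force: [-2.4, -1.5, -1.6]
width: 0.0307
finger_force: 30.0
```

Scaled: -41.3 mm / 600 = -0.0688, -33.8 mm / 600 = -0.0563.

>>> move_arm(
  commands="20 0.0098 0 -0.015 0; 20 0.0205 0 -0.0293 0; 20 0.0318 0 -0.0432 0; 20 0.0438 0 -0.0563 0; 20 0.0567 0 -0.0688 0; 20 0.0567 0 -0.0688 0",
)

```text
time_s: 13.15
tcp_pos: [0.606, -0.0476, 0.2671]
orientation: [[0.96, -0.28, 0.001], [-0.28, -0.96, 0.001], [0.0, -0.001, -1.0]]
ft_force: [-2.9, 1.3, -0.5]
width: 0.0312
finger_force: 30.0
```

Scaled: 43.5 mm / 600 = 0.0725, -31.1 mm / 600 = -0.0518.

>>> move_arm(
  commands="20 0.0133 0 -0.0118 0; 20 0.0275 0 -0.023 0; 20 0.0417 0 -0.0335 0; 20 0.057 0 -0.043 0; 20 0.0725 0 -0.0518 0; 20 0.0725 0 -0.0518 0; 20 0.0725 0 -0.0518 0; 20 0.0725 0 -0.0518 0",
)

```text
time_s: 13.95
tcp_pos: [0.6468, -0.0592, 0.2974]
orientation: [[0.96, -0.28, -0.0], [-0.28, -0.96, 0.001], [-0.001, -0.001, -1.0]]
ft_force: [-0.5, 5.6, -1.0]
width: 0.0305
finger_force: 30.0
```

```bash
python3 - <<'E'
from h import *
s=env.state(); print(s["time_s"],s["tcp_pos"],s["ft_force"],s["width"],s["finger_force"],np.abs(s["qd"]).max())
p=env.capture("scene"); save(p,"s6")
d=(np.array(s["tcp_pos"])-[.5434,-.0299,.1238])*1000; x=205-np.hypot(d[0],d[1]); print("angle",np.degrees(np.arctan2(7+d[2],x))-1.96,np.hypot(x,7+d[2]))
E
```

```text
13.95 [ 0.6468 -0.0592  0.2974] [-0.5138  5.5635 -0.9637] 0.030485570285181434 29.999796152114868 0.14396606588218508
angle 59.68064982153382 205.25331075929589
```

View pics/s6.png

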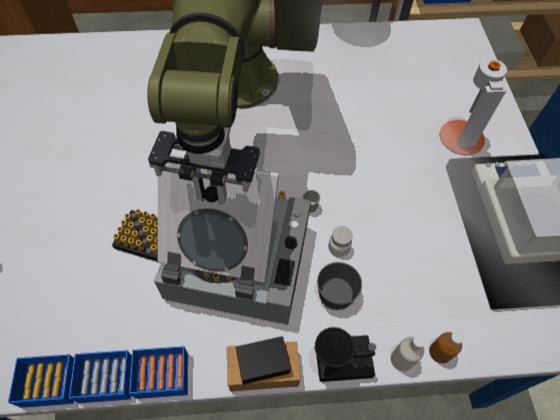

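The picture shows the cover standing open with the brass sleeves visible below it. The knob is held between the fingers at (210,192), the reading is 59.7° and the forces are low. The things around the dryer are where they were. Handing in.

```bash
python3 -c "
from workcell import env
print(env.sign_off())"
```

```text
the job is handed in; nothing more can be done
None
```

The job is handed in: the light tug showed the cover was not caught, so I left the pedal alone and lifted the cover to about 60° (59.7° worked out from the arm's position), where the arm still holds it by the knob.

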